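Sort the dental worktop into its trays after a patient

TASK

Tidy the dental worktop: lay the mouth mirror and the scaler flat on the floor of the long shallow tray, lengthwise and side by side, stand both little white mixing cups upright in the round tray, and stand the plaster jaw model, teeth up, in the deeper box. Set each thing down gently rather than dropping it, and leave the tumbler and the jar where they stand.

Things in the scene. Friction and masses are not known exactly. Their poses are not given: they have to be found in the camera images.
- mirror_mid (a point): Mouth mirror, a slim hand instrument lying flat: dark steel handle 105 x 12 x 12 mm (rounded square section), with thin necks at both ends and one round flat mirror head 22 mm across at its +y end; 156 mm long overall. Point: middle of the handle, 6 mm above the underside; near the centre of mass. Its y axis runs along the handle, x across it. 30 g.
- scaler_mid (a point): Scaler, a slim hand instrument lying flat: same dark steel handle 105 x 12 x 12 mm, with a thin bent wire tip at each end and no round head; 170 mm long overall. Point: middle of the handle, 6 mm above the underside. Its y axis runs along the handle, x across it. 30 g.
- cup_a_mid (a point): One of two identical small white ceramic mixing cups, open at the top, standing upright: 40 mm across at the foot, 42 mm at the rim, 35 mm high, wall 3 mm. Point: on its axis, half-way up (17.5 mm above the underside). 50 g.
- cup_b_mid (a point): One of two identical small white ceramic mixing cups, open at the top, standing upright: 40 mm across at the foot, 42 mm at the rim, 35 mm high, wall 3 mm. Point: on its axis, half-way up (17.5 mm above the underside). 50 g.
- cast_mid (a point): Plaster model of a quarter jaw, standing on its flat base: base block 28 mm wide (x) x 58 mm long (y) x 20 mm high, with a narrower gum ridge and a row of five teeth on top, 31 mm high in all. Point: centre, 15 mm above the underside (grip the base block across its 28 mm). 70 g.
- instrument_tray: Long shallow rectangular aluminium tray, fixed: 140 mm (its x) x 200 mm (its y, the long way), rim 15 mm high, walls and floor 4 mm thick; the inside is 132 x 192 mm. Origin: centre of its underside; the inner floor is 4 mm above it. For both hand instruments.
- round_tray: Round shallow aluminium tray, fixed: 140 mm across, rim 14 mm high, wall and floor 4 mm thick (inside 132 mm across). Origin: centre of its underside; the inner floor is 4 mm above it. For both mixing cups.
- model_box: Small deeper rectangular open aluminium box, fixed: 100 mm (its x) x 120 mm (its y), 30 mm high, walls and floor 4 mm thick (inside 92 x 112 mm). Origin: centre of its underside; the inner floor is 4 mm above it. For the plaster model.
- tumbler: Bystander, not to be moved: white plastic tumbler, 68 mm across, 78 mm high, standing beyond the trays. Origin: centre of its underside.
- jar: Bystander, not to be moved: amber glass jar with a steel lid, 64 mm across, 75 mm high, standing beyond the trays. Origin: centre of its underside.

How it is judged:
By the outcome, as a careful person would: the job done as asked, in the order asked, and still so for the second after the job is handed in, with the robot touching nothing.
It also fails if it takes over 128 s, if anything falls off the work surface, if the arm or the gripper's body presses on something with over 40 N, if the wrist force passes 120 N, or if a joint passes its speed limit or range.

ROBOT

A 6-joint arm with a two-finger parallel gripper is mounted at the origin on the work surface. World frame = base frame: x ahead of the robot, y to its left, z up, the work surface at z = 0. Lengths are in m, angles in rad, forces in N, time in s.
With the tool pointing down it reaches from about 0.35 to 0.85 m from the base axis. Payload 8.1 kg.
Tool frame: the origin (TCP) lies at the very end of the fingers, on their centre line; the grasp point (between the pads) lies robot.grip_point_offset behind it (robot.grip_point_offset is the distance from the TCP to the grasp point, in m); z points along the fingers, y is the line along which they close (so a half turn about z gives the same grasp; the last joint's range is limited). The gripper opens to 93 mm and grips with 3 to 60 N. Pads are 15 mm wide; open, the fingers measure 128 mm over their backs; the gripper's body (75 mm by 188 mm) begins 65 mm behind the grasp point.
Start: joints at [1.061, 0.13, 1.488, -0, 1.523, -0.085], TCP at [0.247, 0.547, 0.219] pointing down, gripper open.
Joint ranges: [-2.96, 2.96], [-0.89, 2.26], [0.02, 2.5], [-1.34, 4.48], [0, 2.73], [-2.66, 2.66]. Speed limits (rad/s): [2.39, 2.39, 2.79, 3.14, 3.14, 3.14].

INTERFACE

Orientations are given as a rotation vector (axis times angle).
In Python, from plant import robot, eyes gives the robot as it stands. The module is installed in compiled form; this text tells all that it offers.
- The arm moves only by the tool apply_moves, never from a script. Its argument "steps" is one flat list of numbers, 7 for each row, row after row: the shift along the tool's x, y, z in units of 30 mm (1.0 is 30 mm), then the turn, a rotation vector about the tool's x, y, z in units of 6 degrees (1.0 is 6 degrees), then the opening in per cent of the stroke, from 0 (shut) to 100 (fully open). In form: [dx, dy, dz, ax, ay, az, fingers, dx, dy, dz, ax, ay, az, fingers, ...]. A call has 1 to 12 rows; each row shifts and turns the commanded pose from where the row before left it, along the tool's axes as they then stand; what a row does not reach is not made up. A row lasts 1/12 s, in which the tool goes at most 41.7 mm and 7.16 degrees, less where a joint would pass 70% of its speed; a pose out of reach is approached as far as the arm can. A call is refused whole if a number of a shift passes 1 or a number of a turn 1, either way. A call with a gripper value outside its range is refused whole. The fingers move at their own pace and stop on an object; "grip_force" is the grip in N (left out, the last holds). Time passes only in rows, so rows that do not move let the fingers close. It gives the time, the measured TCP pose, the force, the opening and the grip force at its end, in the units of the state.
- robot.read_state(): the state, without advancing time (a new reading comes with each control period).
- eyes.read_camera(name): name is "scene" or "top"; returns the picture (420x560x3 uint8, red, green, blue); there is no depth.
- eyes.calibration(name): a dict with "K" (3x3 intrinsics, pixels), "R" (3x3) and "t" (3): a world point X has camera coordinates R X + t. Camera axes: x right, y down, z forward; pixel columns grow to the right and rows downward; lengths in m; the calibration is good to about 2 mm. A picture is of the moment at which its call begins. calibration takes no time and is no camera call.
- robot.close_job(): hands the job in; it is judged then, once.
Trained networks look in the newest picture that a camera, given by its name, has taken for a name from the list of things; names that differ only in an ending like _2 or _b are one class to them, and where a whole thing is asked for, a point or a joint stands for the part that bears it (a point fixed in the world has none). Each returns a list of dicts, best first, with "conf" (0 to 1); they miss things now and then, are a little off and sometimes report something else, mostly with a low value. They report only what shows in the picture. A call takes as long as a camera call.
- eyes.search_frame(camera, thing): "rect" ([left, top, width, height] in pixels, round what is visible of it).
- eyes.place_of(camera, thing): "xy" ([column, row] in pixels: a listed point, or the origin of a listed thing).
The state is a dict: "t": time; "q": joint angles; "dq": joint speeds; "joint_torque": joint torques, N m; "tool_pos": TCP position; "orientation": TCP orientation; "force": force on the tool from outside, world axes, zero at the start; "wrist_torque": the same for the moment, N m; "opening": finger opening in m; "gripper_force": force on a finger pad.
Only numpy, scipy, OpenCV 4.12 (cv2) and the standard library are available. Lean on these libraries where they do the work, as an engineer would, in place of code of your own. Each camera call takes 0.05 s, during which the arm holds its last target. There are 200 camera calls.

## Working session

There is one attempt and no reset: what is moved stays moved. The work goes in short steps, Python scripts to look and compute and a tool call to move; the robot and the scene stay as the last step left them, time stands still between calls to the robot, and variables do not carry over. Pictures are saved under pics/ and viewed, at most 14 in all, crops included, and the job is handed in when it is done.

Besides the shell and the picture viewer there is one more tool, called after ">>>" as name(argument=value, ...), one argument or row to a line, values as JSON. apply_moves: Moves the arm, as the interface text tells. Its arguments: {"type":"object","properties":{"steps":{"type":"array"},"grip_force":{"type":"number"}},"required":["steps"]}

```bash
mkdir -p pics; python3 - <<'E'
from plant import robot, eyes
import cv2, numpy as np
print(robot.grip_point_offset); print(robot.read_state())
for n in ("scene","top"):
    im=eyes.read_camera(n); cv2.imwrite(f"pics/{n}0.png",im[:,:,::-1]); c=eyes.calibration(n); print(n,c)
    for th in "mirror_mid scaler_mid cup_a_mid cast_mid instrument_tray round_tray model_box tumbler jar".split():
        print(th,[(round(d['conf'],2),np.round(d['xy']).tolist()) for d in eyes.place_of(n,th)][:4])
E
```

```text
0.0188
{'t': 0.0, 'q': array([ 1.06062485e+00,  1.31136431e-01,  1.48924820e+00,  2.10799036e-06,
        1.52296010e+00, -8.54042525e-02]), 'dq': array([ 0.00198869,  0.00140173, -0.00105221,  0.0012857 , -0.00039862,
        0.00127744]), 'joint_torque': array([-1.83708202e-03, -5.59809959e+01, -4.91773939e+01,  7.66518968e-02,
        3.49055976e-02, -1.60536720e-04]), 'tool_pos': array([0.24698152, 0.54621584, 0.21761926]), 'orientation': array([-6.62109186e-01, -3.07049940e+00,  2.62962273e-03]), 'force': array([-0.54024901,  0.01579771, -0.0717345 ]), 'wrist_torque': array([0.02557927, 0.06089815, 0.01507934]), 'gripper_force': 0.0, 'opening': 0.09284369189454579}
scene {'K': array([[456.10434663,   0.        , 282.4504907 ],
       [  0.        , 456.10434663, 211.76816044],
       [  0.        ,   0.        ,   1.        ]]), 'R': array([[ 0.50464873,  0.8632369 ,  0.01231688],
       [ 0.64588467, -0.36804099, -0.66886383],
       [-0.57285482,  0.34549656, -0.74328291]]), 't': array([-0.27520612, -0.3550049 ,  1.74429728])}
mirror_mid [(0.57, [312.0, 168.0])]
scaler_mid [(0
[... 364 characters left out ...]
{'K': array([[469.61660173,   0.        , 280.80393214],
       [  0.        , 469.61660173, 209.38196137],
       [  0.        ,   0.        ,   1.        ]]), 'R': array([[-0.0074055 , -0.99966412, -0.02483545],
       [-0.99705655,  0.00927696, -0.07610638],
       [ 0.07631121,  0.02419874, -0.99679036]]), 't': array([0.00435738, 0.60054032, 1.04421388])}
mirror_mid [(0.86, [200.0, 287.0]), (0.67, [377.0, 288.0])]
scaler_mid [(0.52, [376.0, 287.0])]
cup_a_mid [(0.63, [450.0, 280.0])]
cast_mid [(0.88, [108.0, 279.0])]
instrument_tray [(0.97, [276.0, 201.0])]
round_tray [(0.85, [177.0, 210.0])]
model_box [(0.58, [386.0, 215.0])]
tumbler [(0.79, [344.0, 133.0])]
jar [(0.89, [203.0, 133.0])]
```

View pics/top0.png

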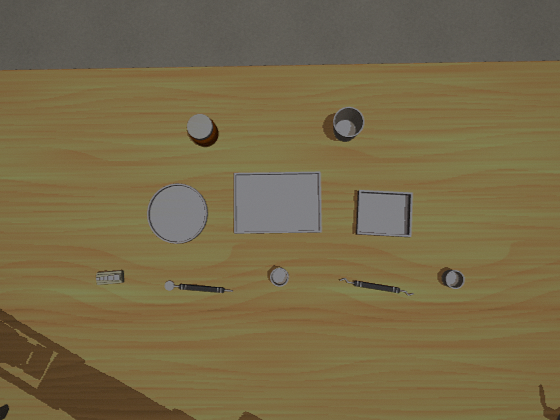

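View pics/scene0.png

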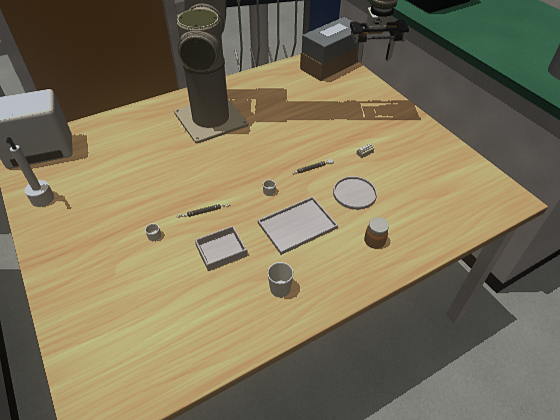

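Top view (up = +x, left = +y): cast about (109,278), mirror (202,288) with its head to the left, cups (279,276) and (454,279), scaler (376,287). The trays are round (178,213), long (277,203) and box (384,214). The scene view agrees with this layout. Next I'll measure more finely with segmentation.

```bash
cat > h.py <<'E'
import numpy as np, cv2
from plant import robot, eyes
from scipy.spatial.transform import Rotation as Ro
def world(cam,px,z):
    c=eyes.calibration(cam); R=c['R'];o=-R.T@c['t']
    d=R.T@np.linalg.inv(c['K'])@np.array([px[0],px[1],1.]); return o+d*(z-o[2])/d[2]
def pix(cam,X):
    c=eyes.calibration(cam);p=c['K']@(c['R']@np.array(X)+c['t']);return p[:2]/p[2]
E
python3 - <<'E'
from h import *
im=cv2.imread("pics/top0.png"); hsv=cv2.cvtColor(im,cv2.COLOR_BGR2HSV)
# non-wood: low saturation ; dark handle: low V
grey=(hsv[:,:,1]<75).astype(np.uint8); dark=(hsv[:,:,2]<75).astype(np.uint8)
def blob(m,x0,x1,y0,y1,z,name):
    s=np.zeros_like(m); s[y0:y1,x0:x1]=m[y0:y1,x0:x1]
    n,l,st,_=cv2.connectedComponentsWithStats(s); k=1+np.argmax(st[1:,4])
    p=np.argwhere(l==k)[:,::-1].astype(np.float32); r=cv2.minAreaRect(p); 
    q=np.array([world('top',a,z)[:2]*1000 for a in cv2.boxPoints(r)],np.float32); r2=cv2.minAreaRect(q)
    print(name,st[k].tolist(),'ctr px',np.round(r[0],1),'world mm',np.round(r2[0],1),'size',np.round(r2[1],1),'ang',round(r2[2],1))
blob(grey,90,130,262,292,.02,'cast');blob(dark,150,240,275,300,.006,'mirror');blob(dark,335,420,270,300,.006,'scaler')
blob(grey,265,293,262,292,.035,'cup1');blob(grey,440,470,265,295,.035,'cup2')
blob(grey,140,215,178,250,.014,'round');blob(grey,225,330,165,240,.015,'itray');blob(grey,350,416,185,242,.03,'box')
blob(grey,320,368,100,145,.078,'tumbler');blob(grey,185,220,110,148,.075,'jar')
a=cv2.resize(im[260:310,85:285],None,fx=4,fy=4,interpolation=2);b=cv2.resize(im[260:310,280:480],None,fx=4,fy=4,interpolation=2)
c=cv2.resize(im[165:245,345:420],None,fx=2.5,fy=2.5)
cv2.imwrite("pics/c0.png",np.vstack([a,b]))
E
```

```text
cast [96, 271, 28, 14, 331] ctr px [109.5 277.2] world mm [449.6 390.3] size [27.2 63.9] ang 4.4
mirror [176, 284, 50, 9, 235] ctr px [200.4 287.8] world mm [423.6 185.2] size [113.3  13.2] ang 85.0
scaler [353, 280, 40, 12, 216] ctr px [372.6 285.7] world mm [ 426.3 -207.2] size [90.6 13. ] ang 80.2
cup1 [270, 268, 19, 19, 288] ctr px [279. 277.] world mm [449.    4.2] size [40.1 39.7] ang 89.7
cup2 [442, 270, 23, 19, 343] ctr px [453. 279.] world mm [ 442.4 -379. ] size [49.2 39.3] ang 89.6
round [147, 183, 61, 61, 2895] ctr px [176.8 213.2] world mm [594.7 239.3] size [138.9 138.3] ang 45.0
itray [234, 171, 88, 63, 5371] ctr px [277.3 202. ] world mm [618.5   8. ] size [141.4 201.7] ang 0.2
box [357, 190, 56, 47, 2484] ctr px [384.4 212.9] world mm [ 590.1 -233.3] size [126.  101.6] ang 86.4
tumbler [333, 106, 32, 35, 844] ctr px [346.8 122.8] world mm [ 784.4 -147.1] size [66.6 75.9] ang 44.6
jar [187, 114, 26, 26, 530] ctr px [199.5 126.5] world mm [781.2 175.7] size [56.9 55.4] ang 0.2
```

View pics/c0.png

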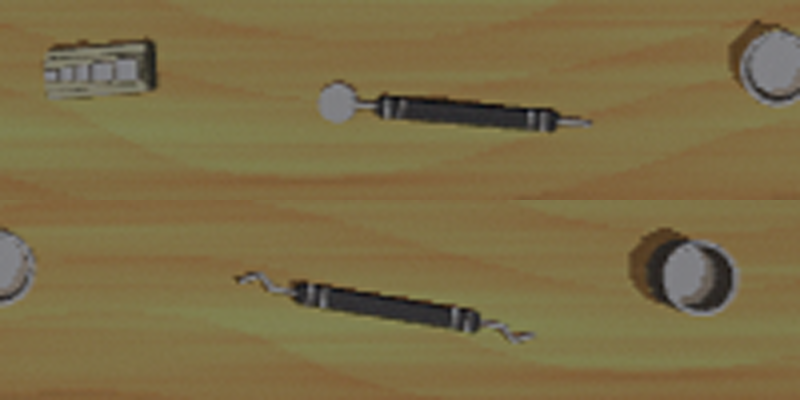

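The crop shows the mirror handle running from px (180,286) to (224,290), head at left. The scaler handle runs from (353,283) to (400,290), and the right cup's rim is centred near (454.7,279.3).

```bash
cat >> h.py <<'E'
def go(x,y,z,yaw):
    """tool-y at world yaw (deg), tool down: print the turn (units), then the shift after the turn, in move units"""
    s=robot.read_state(); R=Ro.from_rotvec(s['orientation']); c,n=np.cos(np.radians(yaw)),np.sin(np.radians(yaw))
    T=Ro.from_matrix(np.array([[n,c,0],[-c,n,0],[0,0,-1]]).T if 0 else np.column_stack([np.cross([c,n,0],[0,0,-1]),[c,n,0],[0,0,-1]]))
    d=np.array([x,y,z])-s['tool_pos']
    print('t',round(s['t'],2),'pos',np.round(s['tool_pos'],4),'turn',np.round(np.degrees((R.inv()*T).as_rotvec())/6,2),'shift',np.round(T.inv().apply(d)/.03,2),'F',np.round(s['force'],1),'open',round(s['opening'],4),'grip',round(s['gripper_force'],1))
E
python3 - <<'E'
from h import *
for n,a,b in (('mirror',(180,286),(224,290)),('scaler',(353,283),(400,290.2))):
    A,B=world('top',a,.008),world('top',b,.008); v=A-B
    print(n,(A+B)/2,'len',np.linalg.norm(v),'tool yaw',np.degrees(np.arctan2(v[1],v[0]))-90)
print('cup2',world('top',(454.7,279.3),.035),'cast',world('top',(109,276.8),.02))
yaw=-5
go(.4235,.182,.12,-5)
E
```

```text
mirror [0.42324809 0.18120121 0.008     ] len 0.10147421194443043 tool yaw -5.413021402648312
scaler [ 0.4243415  -0.21565522  0.008     ] len 0.10687188583271505 tool yaw -8.99137911277721
cup2 [ 0.44171492 -0.38271111  0.035     ] cast [0.45063413 0.39142135 0.02      ]
t 1.0 pos [0.2473 0.5467 0.2187] turn [ 0.   -0.   11.78] shift [-11.6    6.91   3.29] F [-0.5 -0.3  0.1] open 0.0931 grip 0.0
```

>>> apply_moves(
  steps=[0,0,0,0,0,0.98,100,0,0,0,0,0,0.98,100,0,0,0,0,0,0.98,100,0,0,0,0,0,0.98,100,0,0,0,0,0,0.98,100,0,0,0,0,0,0.98,100,0,0,0,0,0,0.98,60,0,0,0,0,0,0.98,60,0,0,0,0,0,0.98,60,0,0,0,0,0,0.98,60,0,0,0,0,0,0.98,60,0,0,0,0,0,0.98,60],
  grip_force=12,
)

```text
t: 2.0
tool_pos: [0.2473, 0.5467, 0.2186]
orientation: [-2.32, -2.119, 0.0]
force: [0.6, -0.7, 0.8]
opening: 0.058
gripper_force: 0.0
```

>>> apply_moves(
  steps=[-0.97,0.58,0.27,0,0,0,60,-0.97,0.58,0.27,0,0,0,60,-0.97,0.58,0.27,0,0,0,60,-0.97,0.58,0.27,0,0,0,60,-0.97,0.58,0.27,0,0,0,60,-0.97,0.58,0.27,0,0,0,60,-0.97,0.58,0.27,0,0,0,60,-0.97,0.58,0.27,0,0,0,60,-0.97,0.58,0.27,0,0,0,60,-0.97,0.58,0.27,0,0,0,60,-0.97,0.58,0.27,0,0,0,60,-0.97,0.58,0.27,0,0,0,60],
)

```text
t: 3.0
tool_pos: [0.426, 0.1794, 0.1214]
orientation: [2.314, 2.124, 0.001]
force: [0.5, 0.8, -0.4]
opening: 0.0558
gripper_force: 0.0
```

```bash
python3 - <<'E'
from h import *
cv2.imwrite('pics/sc.png',eyes.read_camera('scene')[:,:,::-1])
print([(d['conf'],d['xy']) for d in eyes.place_of('scene','mirror_mid')],pix('scene',(.4232,.1812,.006)))
go(.4232,.1812,.045,-5.4)
E
```

```text
[(0.72, [373.9, 239.4]), (0.65, [312.4, 166.0]), (0.18, [155.6, 232.0])] [310.18311938 167.21968996]
t 3.1 pos [0.4263 0.1769 0.1202] turn [-0.01  0.02  0.04] shift [ 0.13 -0.12  2.51] F [-0.6  0.1  1. ] open 0.0556 grip 0.0
```

>>> apply_moves(
  steps=[0.07,-0.06,0.6,0,0,0.04,50,0.06,-0.06,0.6,0,0,0,40,0,0,0.6,0,0,0,40,0,0,0.6,0,0,0,40,0,0,0.6,0,0,0,40,0,0,0.4,0,0,0,40,0,0,0.2,0,0,0,40,0,0,0,0,0,0,40,0,0,0,0,0,0,40],
)

```text
t: 3.85
tool_pos: [0.4223, 0.1856, 0.0139]
orientation: [-2.318, -2.12, -0.0]
force: [0.9, -0.4, 0.2]
opening: 0.0374
gripper_force: 0.0
```

```bash
python3 - <<'E'
from h import *
go(.4232,.1812,.003,-5.4)
E
```

```text
t 3.85 pos [0.4223 0.1856 0.0139] turn [ 0.   -0.    0.05] shift [-0.14  0.04  0.36] F [ 0.9 -0.4  0.2] open 0.0374 grip 0.0
```

>>> apply_moves(
  steps=[-0.14,0.04,0.18,0,0,0,40,0,0,0.17,0,0,0,40,0,0,0,0,0,0,30,0,0,0,0,0,0,20,0,0,0,0,0,0,10,0,0,0,0,0,0,0,0,0,0,0,0,0,0,0,0,0,0,0,0,0,0,0,0,0,0,0,0],
)

```text
t: 4.6
tool_pos: [0.4233, 0.1809, 0.0032]
orientation: [2.319, 2.12, 0.001]
force: [0.1, -0.9, 1.9]
opening: 0.0118
gripper_force: 12.0
```

>>> apply_moves(
  steps=[0,0,-0.3,0,0,0,0,0,0,-0.6,0,0,0,0,0,0,-0.6,0,0,0,0,0,0,-0.5,0,0,0,0,0,0,0,0,0,0,0,0,0,0,0,0,0,0],
)

```text
t: 5.1
tool_pos: [0.424, 0.1811, 0.064]
orientation: [2.318, 2.119, 0.004]
force: [0.1, 0.3, -0.5]
opening: 0.0118
gripper_force: 12.0
```

```bash
python3 - <<'E'
from h import *
go(.6435,.002,.065,0)
im=eyes.read_camera('scene'); cv2.imwrite('pics/g1.png',cv2.resize(im[100:260,190:400],None,fx=3,fy=3)[:,:,::-1])
E
```

```text
t 5.1 pos [0.424  0.1811 0.064 ] turn [ 0.02 -0.01 -0.86] shift [-5.97  7.32 -0.03] F [ 0.1  0.3 -0.5] open 0.0118 grip 12.0
```

View pics/g1.png

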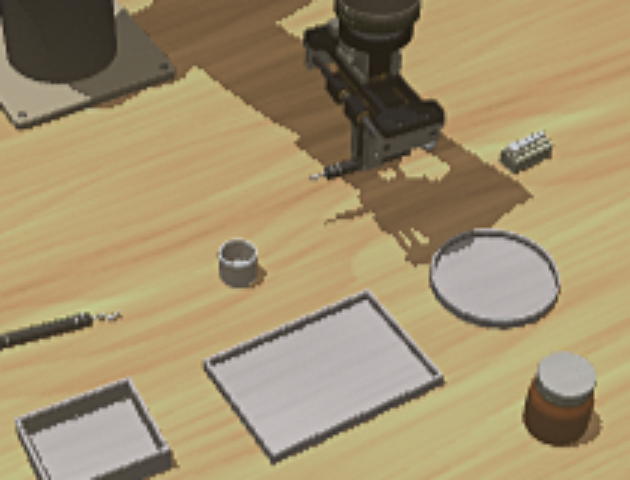

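The mirror is gripped at mid-handle and hangs level, around (340,170) in the crop. Carrying it to the tray.

>>> apply_moves(
  steps=[0,0,0,0,0,-0.86,0,-0.3,0.36,0,0,0,0,0,-0.6,0.73,0,0,0,0,0,-0.6,0.73,0,0,0,0,0,-0.6,0.73,0,0,0,0,0,-0.6,0.73,0,0,0,0,0,-0.6,0.73,0,0,0,0,0,-0.6,0.73,0,0,0,0,0,-0.6,0.73,0,0,0,0,0,-0.6,0.73,0,0,0,0,0,-0.6,0.73,0,0,0,0,0,-0.3,0.36,0,0,0,0,0],
)

```text
t: 6.15
tool_pos: [0.6427, -0.0014, 0.0609]
orientation: [-2.222, -2.22, 0.002]
force: [-0.7, -0.1, -1.1]
opening: 0.0117
gripper_force: 12.0
```

>>> apply_moves(
  steps=[0,0,0.5,0,0,0,0,0,0,0.4,0,0,0,0,0,0,0.2,0,0,0,0,0,0,0,0,0,0,0,0,0,0,0,0,0,0],
)

```text
t: 6.57
tool_pos: [0.6403, 0.0015, 0.0285]
orientation: [-2.219, -2.221, 0.003]
force: [-1.3, 0.1, 0.0]
opening: 0.0118
gripper_force: 12.0
```

```bash
python3 - <<'E'
from h import *
go(.6435,.002,.0075,0)
E
```

```text
t 6.57 pos [0.6403 0.0015 0.0285] turn [-0.03 -0.    0.01] shift [0.02 0.11 0.7 ] F [-1.3  0.1  0. ] open 0.0118 grip 12.0
```

>>> apply_moves(
  steps=[0,0.11,0.3,0,0,0,0,0,0,0.2,0,0,0,0,0,0,0.1,0,0,0,0,0,0,0.06,0,0,0,0,0,0,0.03,0,0,0,0,0,0,0,0,0,0,0,0,0,0,0,0,0,0],
)

```text
t: 7.15
tool_pos: [0.6453, 0.0009, 0.0095]
orientation: [2.221, 2.222, 0.0]
force: [0.3, -0.1, 0.4]
opening: 0.0118
gripper_force: 12.0
```

```bash
python3 - <<'E'
from h import *
go(.6435,.002,.0075,0)
im=eyes.read_camera('scene'); cv2.imwrite('pics/p1.png',cv2.resize(im[130:270,190:400],None,fx=3,fy=3)[:,:,::-1])
E
```

```text
t 7.15 pos [0.6453 0.0009 0.0095] turn [0. 0. 0.] shift [ 0.04 -0.06  0.07] F [ 0.3 -0.1  0.4] open 0.0118 grip 12.0
```

View pics/p1.png

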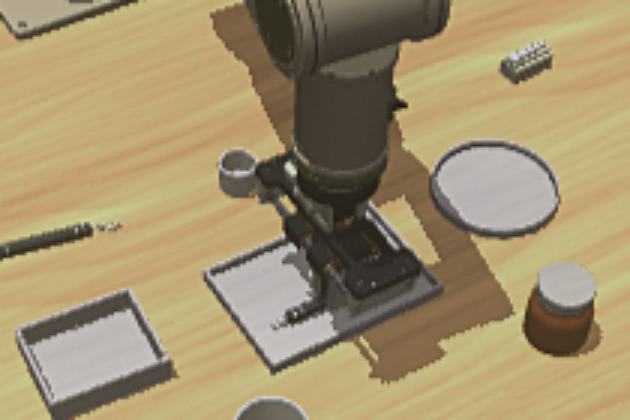

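The mirror is held inside the tray, near (300,310) in the crop. Lowering the last 2 mm and releasing, then lifting.

>>> apply_moves(
  steps=[0,0,0.05,0,0,0,0,0,0,0.03,0,0,0,0,0,0,0,0,0,0,0],
)

```text
t: 7.45
tool_pos: [0.6454, 0.0009, 0.0073]
orientation: [2.221, 2.221, 0.001]
force: [-1.1, -0.1, 2.8]
opening: 0.012
gripper_force: 12.0
```

>>> apply_moves(
  steps=[0,0,0,0,0,0,17,0,0,0,0,0,0,22,0,0,0,0,0,0,30,0,0,0,0,0,0,30,0,0,0,0,0,0,30,0,0,-0.3,0,0,0,30,0,0,-0.7,0,0,0,30,0,0,-1,0,0,0,30,0,0,0,0,0,0,40,0,0,0,0,0,0,40],
)

```text
t: 8.28
tool_pos: [0.6475, 0.0007, 0.0705]
orientation: [2.218, 2.219, 0.006]
force: [0.9, -0.0, -0.7]
opening: 0.0359
gripper_force: 0.0
```

```bash
python3 - <<'E'
from h import *
go(.4243,-.2157,.065,-9)
E
```

```text
t 8.28 pos [0.6475 0.0007 0.0705] turn [ 0.06 -0.    1.5 ] shift [-8.29 -6.22  0.18] F [ 0.9 -0.  -0.7] open 0.0359 grip 0.0
```

>>> apply_moves(
  steps=[0,0,0,0.06,0,0.75,40,0,0,0,0,0,0.75,40,-0.83,-0.62,0,0,0,0,40,-0.83,-0.62,0,0,0,0,40,-0.83,-0.62,0,0,0,0,40,-0.83,-0.62,0,0,0,0,40,-0.83,-0.62,0,0,0,0,40,-0.83,-0.62,0,0,0,0,40,-0.83,-0.62,0,0,0,0,40,-0.83,-0.62,0,0,0,0,40,-0.83,-0.62,0,0,0,0,40,-0.83,-0.62,0,0,0,0,40],
)

```text
t: 9.28
tool_pos: [0.4208, -0.2164, 0.0675]
orientation: [-2.384, -2.037, 0.008]
force: [0.8, 0.2, 1.2]
opening: 0.0369
gripper_force: 0.0
```

>>> apply_moves(
  steps=[0,0,0.6,0,0,0,40,0,0,0.6,0,0,0,40,0,0,0.4,0,0,0,40,0,0,0,0,0,0,40,0,0,0,0,0,0,40],
)

```text
t: 9.7
tool_pos: [0.4211, -0.2153, 0.0192]
orientation: [-2.383, -2.036, 0.009]
force: [-0.2, 0.8, 0.2]
opening: 0.037
gripper_force: 0.0
```

```bash
python3 - <<'E'
from h import *
go(.4243,-.2157,.003,-9)
E
```

```text
t 9.7 pos [ 0.4211 -0.2153  0.0192] turn [-0.08 -0.    0.  ] shift [0.   0.11 0.54] F [-0.2  0.8  0.2] open 0.037 grip 0.0
```

>>> apply_moves(
  steps=[0,0.1,0.3,-0.08,0,0,40,0,0,0.22,0,0,0,40,0,0,0,0,0,0,30,0,0,0,0,0,0,20,0,0,0,0,0,0,10,0,0,0,0,0,0,0,0,0,0,0,0,0,0,0,0,0,0,0,0,0,0,0,0,0,0,0,0],
)

```text
t: 10.45
tool_pos: [0.4255, -0.2167, 0.0051]
orientation: [2.386, 2.039, 0.002]
force: [-1.5, 1.1, 4.1]
opening: 0.0118
gripper_force: 12.0
```

>>> apply_moves(
  steps=[0,0,-0.3,0,0,0,0,0,0,-0.6,0,0,0,0,0,0,-0.7,0,0,0,0,0,0,-0.6,0,0,0,0,0,0,0,0,0,0,0,0,0,0,0,0,0,0],
)

```text
t: 10.95
tool_pos: [0.426, -0.217, 0.072]
orientation: [2.385, 2.037, 0.003]
force: [-0.4, 0.5, 0.0]
opening: 0.0114
gripper_force: 12.0
```

```bash
python3 - <<'E'
from h import *
go(.594,.008,.07,0)
im=eyes.read_camera('scene'); a=cv2.resize(im[130:280,130:330],None,fx=2,fy=2)
im=eyes.read_camera('top'); b=cv2.resize(im[150:300,220:420],None,fx=2,fy=2)
cv2.imwrite('pics/g2.png',np.hstack([a,b])[:,:,::-1])
E
```

```text
t 10.95 pos [ 0.426 -0.217  0.072] turn [ 0.05  0.02 -1.5 ] shift [7.5  5.6  0.07] F [-0.4  0.5  0. ] open 0.0114 grip 12.0
```

View pics/g2.png

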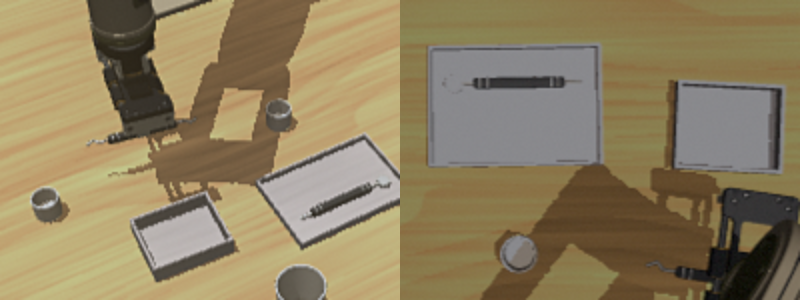

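The mirror lies flat and lengthwise in the tray, handle at top px about (279,191). The scaler is gripped and level.

>>> apply_moves(
  steps=[0,0,0,0.05,0,-0.75,0,0,0,0,0,0,-0.75,0,0.75,0.56,0,0,0,0,0,0.75,0.56,0,0,0,0,0,0.75,0.56,0,0,0,0,0,0.75,0.56,0,0,0,0,0,0.75,0.56,0,0,0,0,0,0.75,0.56,0,0,0,0,0,0.75,0.56,0,0,0,0,0,0.75,0.56,0,0,0,0,0,0.75,0.56,0,0,0,0,0,0.75,0.56,0,0,0,0,0],
)

```text
t: 12.05
tool_pos: [0.5923, 0.01, 0.0679]
orientation: [-2.218, -2.219, 0.007]
force: [0.9, 0.0, 0.5]
opening: 0.0118
gripper_force: 12.0
```

>>> apply_moves(
  steps=[0,0,0.5,0,0,0,0,0,0,0.5,0,0,0,0,0,0,0.2,0,0,0,0,0,0,0,0,0,0,0,0,0,0,0,0,0,0],
)

```text
t: 12.47
tool_pos: [0.5916, 0.0085, 0.0327]
orientation: [-2.219, -2.219, 0.007]
force: [-0.5, 0.4, -0.3]
opening: 0.0117
gripper_force: 12.0
```

```bash
python3 - <<'E'
from h import *
go(.594,.008,.0085,0)
E
```

```text
t 12.47 pos [0.5916 0.0085 0.0327] turn [-0.06  0.   -0.  ] shift [-0.02  0.08  0.81] F [-0.5  0.4 -0.3] open 0.0117 grip 12.0
```

>>> apply_moves(
  steps=[0,0.08,0.3,-0.06,0,0,0,0,0,0.25,0,0,0,0,0,0,0.1,0,0,0,0,0,0,0.06,0,0,0,0,0,0,0.04,0,0,0,0,0,0,0,0,0,0,0,0,0,0,0,0,0,0],
)

```text
t: 13.05
tool_pos: [0.5954, 0.0086, 0.0116]
orientation: [2.219, 2.22, 0.003]
force: [-0.3, -0.6, 0.3]
opening: 0.0115
gripper_force: 12.0
```

>>> apply_moves(
  steps=[0,0,0.04,0,0,0,0,0,0,0,0,0,0,0],
)

```text
t: 13.22
tool_pos: [0.5954, 0.0086, 0.0104]
orientation: [2.219, 2.22, 0.003]
force: [0.1, 0.5, -0.2]
opening: 0.0114
gripper_force: 12.0
```

>>> apply_moves(
  steps=[0,0,0.03,0,0,0,0,0,0,0.03,0,0,0,0,0,0,0,0,0,0,0],
)

```text
t: 13.47
tool_pos: [0.5955, 0.0086, 0.0091]
orientation: [2.219, 2.22, 0.003]
force: [-2.1, 0.1, 5.2]
opening: 0.012
gripper_force: 12.0
```

>>> apply_moves(
  steps=[0,0,0,0,0,0,17,0,0,0,0,0,0,22,0,0,0,0,0,0,30,0,0,0,0,0,0,30,0,0,0,0,0,0,30,0,0,-0.3,0,0,0,30,0,0,-0.7,0,0,0,30,0,0,-1,0,0,0,30,0,0,0,0,0,0,75,0,0,0,0,0,0,75],
)

```text
t: 14.3
tool_pos: [0.5974, 0.0085, 0.0717]
orientation: [2.216, 2.217, 0.009]
force: [-0.1, -0.0, -1.1]
opening: 0.0371
gripper_force: 0.0
```

```bash
python3 - <<'E'
from h import *
go(.449,.004,.07,0)
E
```

```text
t 14.3 pos [0.5974 0.0085 0.0717] turn [0.08 0.01 0.  ] shift [-0.15 -4.95  0.06] F [-0.1 -0.  -1.1] open 0.0371 grip 0.0
```

>>> apply_moves(
  steps=[-0.05,-0.5,0,0,0,0,75,-0.05,-0.9,0,0,0,0,75,-0.05,-0.9,0,0,0,0,75,0,-0.9,0,0,0,0,75,0,-0.9,0,0,0,0,75,0,-0.85,0,0,0,0,75,0,0,0,0,0,0,75,0,0,0,0,0,0,75],
)

```text
t: 14.97
tool_pos: [0.445, 0.0042, 0.067]
orientation: [2.22, 2.221, 0.002]
force: [1.3, -1.0, 0.2]
opening: 0.0698
gripper_force: 0.0
```

```bash
python3 - <<'E'
from h import *
go(.449,.004,.009,0)
E
```

```text
t 14.97 pos [0.445  0.0042 0.067 ] turn [0.02 0.   0.  ] shift [-0.01  0.13  1.93] F [ 1.3 -1.   0.2] open 0.0698 grip 0.0
```

>>> apply_moves(
  steps=[0,0.13,0.5,0,0,0,75,0,0,0.6,0,0,0,75,0,0,0.5,0,0,0,75,0,0,0.3,0,0,0,75,0,0,0,0,0,0,75,0,0,0,0,0,0,55,0,0,0,0,0,0,50,0,0,0,0,0,0,45,0,0,0,0,0,0,40,0,0,0,0,0,0,35,0,0,0,0,0,0,35,0,0,0,0,0,0,35],
)

```text
t: 15.97
tool_pos: [0.4513, 0.004, 0.0117]
orientation: [2.219, 2.219, 0.004]
force: [-1.4, 0.6, 4.9]
opening: 0.0398
gripper_force: 12.0
```

>>> apply_moves(
  steps=[0,0,-0.3,0,0,0,35,0,0,-0.6,0,0,0,35,0,0,-0.6,0,0,0,35,0,0,-0.4,0,0,0,35,0,0,0,0,0,0,35,0,0,0,0,0,0,35],
)

```text
t: 16.47
tool_pos: [0.4511, 0.0041, 0.0687]
orientation: [2.218, 2.219, 0.005]
force: [-1.2, 0.7, -0.6]
opening: 0.0404
gripper_force: 12.0
```

```bash
python3 - <<'E'
from h import *
go(.5945,.209,.07,0)
E
```

```text
t 16.47 pos [0.4511 0.0041 0.0687] turn [0.05 0.01 0.  ] shift [ 6.83  4.78 -0.04] F [-1.2  0.7 -0.6] open 0.0404 grip 12.0
```

>>> apply_moves(
  steps=[0.38,0.27,0,0,0,0,35,0.76,0.53,0,0,0,0,35,0.76,0.53,0,0,0,0,35,0.76,0.53,0,0,0,0,35,0.76,0.53,0,0,0,0,35,0.76,0.53,0,0,0,0,35,0.76,0.53,0,0,0,0,35,0.76,0.53,0,0,0,0,35,0.76,0.53,0,0,0,0,35,0.38,0.27,0,0,0,0,35,0,0,0,0,0,0,35,0,0,0,0,0,0,35],
)

```text
t: 17.47
tool_pos: [0.5927, 0.2094, 0.0665]
orientation: [2.219, 2.222, -0.001]
force: [-0.1, -0.4, -0.3]
opening: 0.0404
gripper_force: 12.0
```

>>> apply_moves(
  steps=[0,0,0.5,0,0,0,35,0,0,0.5,0,0,0,35,0,0,0.2,0,0,0,35,0,0,0,0,0,0,35,0,0,0,0,0,0,35],
)

```text
t: 17.88
tool_pos: [0.593, 0.2084, 0.0318]
orientation: [2.221, 2.22, 0.001]
force: [0.4, 0.4, 0.7]
opening: 0.0404
gripper_force: 12.0
```

```bash
python3 - <<'E'
from h import *
go(.5945,.209,.0157,0)
E
```

```text
t 17.88 pos [0.593  0.2084 0.0318] turn [ 0.01  0.01 -0.  ] shift [0.02 0.05 0.54] F [0.4 0.4 0.7] open 0.0404 grip 12.0
```

>>> apply_moves(
  steps=[0,0.05,0.2,0,0,0,35,0,0,0.12,0,0,0,35,0,0,0.08,0,0,0,35,0,0,0.05,0,0,0,35,0,0,0,0,0,0,35,0,0,0,0,0,0,35],
)

```text
t: 18.38
tool_pos: [0.5954, 0.2094, 0.0188]
orientation: [2.219, 2.22, 0.003]
force: [-1.1, -0.2, -0.4]
opening: 0.0408
gripper_force: 12.0
```

>>> apply_moves(
  steps=[0,0,0.03,0,0,0,35,0,0,0.03,0,0,0,35,0,0,0,0,0,0,35],
)

```text
t: 18.63
tool_pos: [0.5954, 0.2094, 0.0169]
orientation: [2.219, 2.22, 0.003]
force: [0.6, 1.3, -0.7]
opening: 0.0404
gripper_force: 12.0
```

>>> apply_moves(
  steps=[0,0,0.03,0,0,0,35,0,0,0.02,0,0,0,35,0,0,0,0,0,0,35],
)

```text
t: 18.88
tool_pos: [0.5955, 0.2094, 0.0158]
orientation: [2.219, 2.22, 0.003]
force: [-1.5, -0.4, 2.5]
opening: 0.0402
gripper_force: 12.0
```

>>> apply_moves(
  steps=[0,0,0,0,0,0,47,0,0,0,0,0,0,52,0,0,0,0,0,0,60,0,0,0,0,0,0,60,0,0,0,0,0,0,60,0,0,-0.3,0,0,0,60,0,0,-0.7,0,0,0,60,0,0,-1,0,0,0,60,0,0,0,0,0,0,75,0,0,0,0,0,0,75],
)

```text
t: 19.72
tool_pos: [0.5976, 0.21, 0.0791]
orientation: [2.217, 2.218, 0.011]
force: [-0.6, 0.6, 0.3]
opening: 0.0647
gripper_force: 0.0
```

```bash
python3 - <<'E'
from h import *
go(.4417,-.3815,.085,0)
im=eyes.read_camera('scene'); cv2.imwrite('pics/p3.png',cv2.resize(im[130:270,190:400],None,fx=3,fy=3)[:,:,::-1])
E
```

```text
t 19.72 pos [0.5976 0.21   0.0791] turn [ 0.08 -0.01  0.  ] shift [-19.72  -5.2   -0.2 ] F [-0.6  0.6  0.3] open 0.0647 grip 0.0
```

View pics/p3.png

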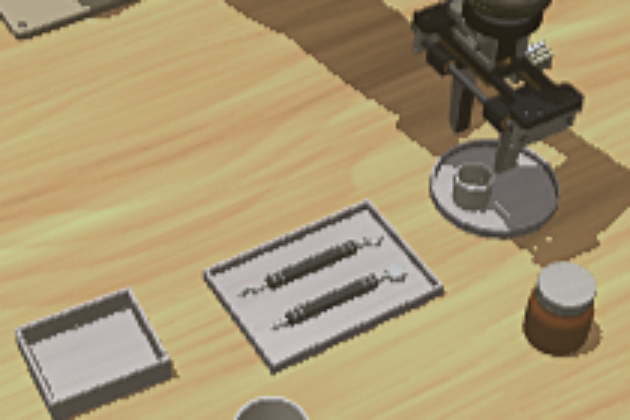

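Both instruments lie side by side, and the first cup stands upright in the round tray at (472,185) in the crop. On to the far cup.

>>> apply_moves(
  steps=[-0.94,-0.25,0,0,0,0,75,-0.94,-0.25,0,0,0,0,75,-0.94,-0.25,0,0,0,0,75,-0.94,-0.25,0,0,0,0,75,-0.94,-0.25,0,0,0,0,75,-0.94,-0.25,0,0,0,0,75,-0.94,-0.25,0,0,0,0,75,-0.94,-0.25,0,0,0,0,75,-0.94,-0.25,0,0,0,0,75,-0.94,-0.25,0,0,0,0,75,-0.94,-0.25,0,0,0,0,75,-0.94,-0.25,0,0,0,0,75],
)

```text
t: 20.77
tool_pos: [0.5038, -0.13, 0.0742]
orientation: [2.221, 2.222, 0.002]
force: [1.3, -1.1, 0.2]
opening: 0.0697
gripper_force: 0.0
```

>>> apply_moves(
  steps=[-0.94,-0.25,0,0,0,0,75,-0.94,-0.25,0,0,0,0,75,-0.94,-0.25,0,0,0,0,75,-0.94,-0.25,0,0,0,0,75,-0.94,-0.25,0,0,0,0,75,-0.94,-0.25,0,0,0,0,75,-0.94,-0.25,0,0,0,0,75,-0.94,-0.25,0,0,0,0,75,-0.94,-0.25,0,0,0,0,75,-0.94,-0.25,0,0,0,0,75,0,0,0,0,0,0,75,0,0,0,0,0,0,75],
)

```text
t: 21.77
tool_pos: [0.4292, -0.4116, 0.074]
orientation: [2.224, 2.219, 0.003]
force: [0.4, 0.7, 0.0]
opening: 0.0698
gripper_force: 0.0
```

```bash
python3 - <<'E'
from h import *
go(.4417,-.382,.009,0)
E
```

```text
t 21.77 pos [ 0.4292 -0.4116  0.074 ] turn [ 0.02 -0.01 -0.02] shift [0.99 0.42 2.17] F [0.4 0.7 0. ] open 0.0698 grip 0.0
```

>>> apply_moves(
  steps=[0.5,0.21,0,0,0,0,75,0.49,0.21,0,0,0,0,75,0,0,0.4,0,0,0,75,0,0,0.3,0,0,0,75,0,0,0,0,0,0,75,0,0,0,0,0,0,75],
)

```text
t: 22.27
tool_pos: [0.4424, -0.38, 0.0528]
orientation: [-2.22, -2.222, -0.003]
force: [0.0, -0.2, 0.7]
opening: 0.0692
gripper_force: 0.0
```

```bash
python3 - <<'E'
from h import *
go(.4417,-.382,.009,0)
E
```

```text
t 22.27 pos [ 0.4424 -0.38    0.0528] turn [ 0.01 -0.01  0.01] shift [-0.07 -0.02  1.46] F [ 0.  -0.2  0.7] open 0.0692 grip 0.0
```

>>> apply_moves(
  steps=[-0.07,0,0.5,0,0,0,75,0,0,0.5,0,0,0,75,0,0,0.4,0,0,0,75,0,0,0,0,0,0,75,0,0,0,0,0,0,55,0,0,0,0,0,0,50,0,0,0,0,0,0,45,0,0,0,0,0,0,40,0,0,0,0,0,0,35,0,0,0,0,0,0,35,0,0,0,0,0,0,35,0,0,0,0,0,0,35],
)

```text
t: 23.27
tool_pos: [0.4437, -0.384, 0.0132]
orientation: [2.218, 2.219, 0.003]
force: [-1.4, -0.6, 5.9]
opening: 0.0404
gripper_force: 12.0
```

>>> apply_moves(
  steps=[0,0,-0.3,0,0,0,35,0,0,-0.6,0,0,0,35,0,0,-0.7,0,0,0,35,0,0,-0.5,0,0,0,35,0,0,0,0,0,0,35,0,0,0,0,0,0,35],
)

```text
t: 23.77
tool_pos: [0.4437, -0.384, 0.0763]
orientation: [2.218, 2.219, 0.003]
force: [-0.9, -0.4, -1.2]
opening: 0.0406
gripper_force: 12.0
```

```bash
python3 - <<'E'
from h import *
go(.5955,.270,.075,0)
E
```

```text
t 23.77 pos [ 0.4437 -0.384   0.0763] turn [0.04 0.02 0.  ] shift [21.8   5.06  0.04] F [-0.9 -0.4 -1.2] open 0.0406 grip 12.0
```

>>> apply_moves(
  steps=[0.5,0.12,-0.3,0,0,0,35,0.95,0.22,0,0,0,0,35,0.95,0.22,0,0,0,0,35,0.95,0.22,0,0,0,0,35,0.95,0.22,0,0,0,0,35,0.95,0.22,0,0,0,0,35,0.95,0.22,0,0,0,0,35,0.95,0.22,0,0,0,0,35,0.95,0.22,0,0,0,0,35,0.95,0.22,0,0,0,0,35,0.95,0.22,0,0,0,0,35,0.95,0.22,0,0,0,0,35],
)

```text
t: 24.77
tool_pos: [0.518, -0.0532, 0.0826]
orientation: [2.221, 2.222, 0.001]
force: [1.6, -0.2, -1.3]
opening: 0.0405
gripper_force: 12.0
```

>>> apply_moves(
  steps=[0.95,0.22,0,0,0,0,35,0.95,0.22,0,0,0,0,35,0.95,0.22,0,0,0,0,35,0.95,0.22,0,0,0,0,35,0.95,0.22,0,0,0,0,35,0.95,0.22,0,0,0,0,35,0.95,0.22,0,0,0,0,35,0.95,0.22,0,0,0,0,35,0.95,0.22,0,0,0,0,35,0.95,0.22,0,0,0,0,35,0,0,0,0,0,0,35,0,0,0,0,0,0,35],
)

```text
t: 25.77
tool_pos: [0.5837, 0.2311, 0.0823]
orientation: [2.217, 2.224, -0.001]
force: [-0.2, -0.5, -0.6]
opening: 0.0403
gripper_force: 12.0
```

```bash
python3 - <<'E'
from h import *
go(.5955,.270,.04,0)
E
```

```text
t 25.77 pos [0.5837 0.2311 0.0823] turn [0.   0.01 0.03] shift [1.3  0.39 1.41] F [-0.2 -0.5 -0.6] open 0.0403 grip 12.0
```

>>> apply_moves(
  steps=[0.65,0.2,0,0,0,0.03,35,0.65,0.19,0,0,0,0,35,0,0,0.3,0,0,0,35,0,0,0.5,0,0,0,35,0,0,0.5,0,0,0,35,0,0,0.2,0,0,0,35,0,0,0,0,0,0,35,0,0,0,0,0,0,35],
)

```text
t: 26.43
tool_pos: [0.5959, 0.2678, 0.038]
orientation: [2.224, 2.216, -0.001]
force: [0.2, -0.1, 0.1]
opening: 0.0401
gripper_force: 12.0
```

```bash
python3 - <<'E'
from h import *
go(.5955,.270,.0172,0)
E
```

```text
t 26.43 pos [0.5959 0.2678 0.038 ] turn [ 0.01  0.01 -0.03] shift [ 0.07 -0.01  0.69] F [ 0.2 -0.1  0.1] open 0.0401 grip 12.0
```

>>> apply_moves(
  steps=[0,0,0.3,0,0,0,35,0,0,0.15,0,0,0,35,0,0,0.1,0,0,0,35,0,0,0.05,0,0,0,35,0,0,0,0,0,0,35,0,0,0,0,0,0,35],
)

```text
t: 26.93
tool_pos: [0.597, 0.2691, 0.0216]
orientation: [2.223, 2.217, 0.003]
force: [0.5, -0.2, -0.1]
opening: 0.0403
gripper_force: 12.0
```

>>> apply_moves(
  steps=[0,0,0.03,0,0,0,35,0,0,0.03,0,0,0,35,0,0,0,0,0,0,35],
)

```text
t: 27.18
tool_pos: [0.597, 0.2691, 0.0197]
orientation: [2.223, 2.217, 0.003]
force: [0.1, -0.3, -0.6]
opening: 0.0406
gripper_force: 12.0
```

>>> apply_moves(
  steps=[0,0,0.03,0,0,0,35,0,0,0.03,0,0,0,35,0,0,0,0,0,0,35],
)

```text
t: 27.43
tool_pos: [0.5968, 0.269, 0.0177]
orientation: [2.223, 2.217, 0.002]
force: [0.5, 0.6, 0.5]
opening: 0.0406
gripper_force: 12.0
```

>>> apply_moves(
  steps=[0,0,0.02,0,0,0,35,0,0,0,0,0,0,35],
)

```text
t: 27.6
tool_pos: [0.597, 0.2691, 0.0172]
orientation: [2.223, 2.217, 0.003]
force: [0.2, 0.7, -1.5]
opening: 0.0403
gripper_force: 12.0
```

>>> apply_moves(
  steps=[0,0,0.02,0,0,0,35,0,0,0.01,0,0,0,35,0,0,0,0,0,0,35],
)

```text
t: 27.85
tool_pos: [0.5971, 0.2691, 0.0172]
orientation: [2.223, 2.217, 0.003]
force: [-3.8, -0.9, 5.4]
opening: 0.0403
gripper_force: 12.0
```

>>> apply_moves(
  steps=[0,0,0,0,0,0,47,0,0,0,0,0,0,52,0,0,0,0,0,0,60,0,0,0,0,0,0,60,0,0,0,0,0,0,60,0,0,-0.3,0,0,0,60,0,0,-0.7,0,0,0,60,0,0,-1,0,0,0,60,0,0,0,0,0,0,60,0,0,0,0,0,0,60],
)

```text
t: 28.68
tool_pos: [0.599, 0.2699, 0.0801]
orientation: [2.221, 2.215, 0.011]
force: [0.3, 0.5, 0.5]
opening: 0.0556
gripper_force: 0.0
```

```bash
python3 - <<'E'
from h import *
go(.4502,.391,.075,4)
E
```

```text
t 28.68 pos [0.599  0.2699 0.0801] turn [ 0.08 -0.01 -0.69] shift [ 4.37 -4.67  0.17] F [0.3 0.5 0.5] open 0.0556 grip 0.0
```

>>> apply_moves(
  steps=[0,0,0,0.06,0,-0.69,60,0.62,-0.67,0,0,0,0,60,0.62,-0.67,0,0,0,0,60,0.62,-0.67,0,0,0,0,60,0.62,-0.67,0,0,0,0,60,0.62,-0.67,0,0,0,0,60,0.62,-0.67,0,0,0,0,60,0.62,-0.67,0,0,0,0,60,0,0,0.3,0,0,0,60,0,0,0.3,0,0,0,60,0,0,0,0,0,0,60,0,0,0,0,0,0,60],
)

```text
t: 29.68
tool_pos: [0.4471, 0.3878, 0.0572]
orientation: [-2.142, -2.295, 0.009]
force: [0.8, -0.2, 0.1]
opening: 0.0558
gripper_force: 0.0
```

```bash
python3 - <<'E'
from h import *
go(.4502,.391,.006,4)
im=eyes.read_camera('scene'); a=cv2.resize(im[90:260,300:420],None,fx=3,fy=3)
im=eyes.read_camera('top'); b=cv2.resize(im[150:320,80:220],None,fx=3,fy=3)
cv2.imwrite('pics/g4.png',np.hstack([a,b])[:,:,::-1])
E
```

```text
t 29.68 pos [0.4471 0.3878 0.0572] turn [-0.05  0.02 -0.01] shift [0.1  0.11 1.71] F [ 0.8 -0.2  0.1] open 0.0558 grip 0.0
```

View pics/g4.png

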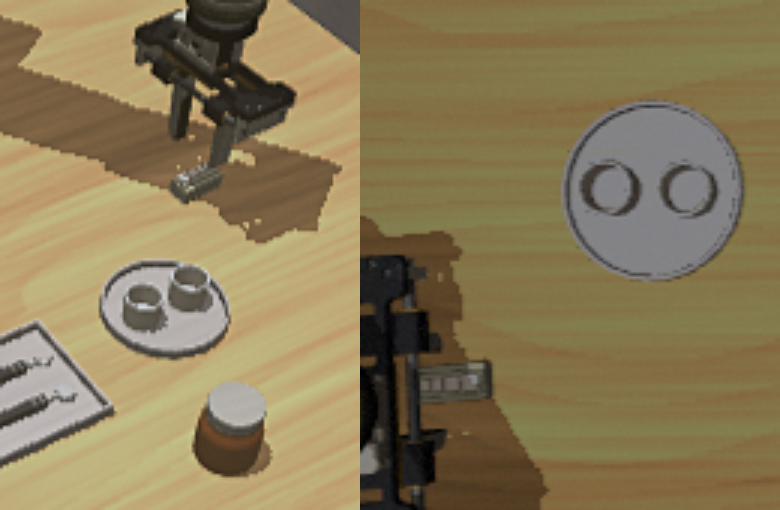

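Both cups stand upright in the round tray, and the open fingers straddle the cast. Gripping the cast.

>>> apply_moves(
  steps=[0.1,0.11,0.5,-0.05,0,0,60,0,0,0.6,0,0,0,60,0,0,0.4,0,0,0,60,0,0,0.15,0,0,0,60,0,0,0,0,0,0,45,0,0,0,0,0,0,38,0,0,0,0,0,0,34,0,0,0,0,0,0,30,0,0,0,0,0,0,25,0,0,0,0,0,0,20,0,0,0,0,0,0,20,0,0,0,0,0,0,20],
  grip_force=18,
)

```text
t: 30.78
tool_pos: [0.4511, 0.3929, 0.0103]
orientation: [2.141, 2.296, 0.004]
force: [-0.7, -0.5, 6.3]
opening: 0.0282
gripper_force: 18.0
```

>>> apply_moves(
  steps=[0,0,-0.3,0,0,0,20,0,0,-0.6,0,0,0,20,0,0,-1,0,0,0,20,0,0,-0.8,0,0,0,20,0,0,0,0,0,0,20,0,0,0,0,0,0,20],
)

```text
t: 31.28
tool_pos: [0.4515, 0.3933, 0.0927]
orientation: [2.141, 2.296, 0.008]
force: [-1.0, -0.7, -1.5]
opening: 0.0276
gripper_force: 18.0
```

```bash
python3 - <<'E'
from h import *
# box from its rim corners at z=.03 (crop g2: corners in the top picture)
for p in ((357,190.5),(412,192.5),(411,236.5),(356.5,234)): print(np.round(world('top',p,.03)[:2],4))
go(.590,-.233,.09,0)
E
```

```text
[ 0.6411 -0.173 ]
[ 0.6353 -0.2961]
[ 0.5366 -0.2911]
[ 0.5432 -0.17  ]
t 31.28 pos [0.4515 0.3933 0.0927] turn [ 0.05 -0.02  0.66] shift [-20.88   4.62   0.09] F [-1.  -0.7 -1.5] open 0.0276 grip 18.0
```

>>> apply_moves(
  steps=[0,0,0,0.05,0,0.58,20,0,0,0,0,0,0.58,20,-0.93,0.26,0,0,0,0,20,-0.93,0.26,0,0,0,0,20,-0.93,0.26,0,0,0,0,20,-0.93,0.26,0,0,0,0,20,-0.93,0.26,0,0,0,0,20,-0.93,0.26,0,0,0,0,20,-0.93,0.26,0,0,0,0,20,-0.93,0.26,0,0,0,0,20,-0.93,0.26,0,0,0,0,20,-0.93,0.26,0,0,0,0,20],
)

```text
t: 32.28
tool_pos: [0.5124, 0.1082, 0.0885]
orientation: [-2.276, -2.161, 0.008]
force: [0.3, 0.3, -1.1]
opening: 0.0279
gripper_force: 18.0
```

>>> apply_moves(
  steps=[-0.93,0.26,0,0,0,0,20,-0.93,0.26,0,0,0,0,20,-0.93,0.26,0,0,0,0,20,-0.93,0.26,0,0,0,0,20,-0.93,0.26,0,0,0,0,20,-0.93,0.26,0,0,0,0,20,-0.93,0.26,0,0,0,0,20,-0.93,0.26,0,0,0,0,20,-0.93,0.26,0,0,0,0,20,-0.93,0.26,0,0,0,0,20,0,0,0,0,0,0,20,0,0,0,0,0,0,20],
)

```text
t: 33.28
tool_pos: [0.5759, -0.1739, 0.0884]
orientation: [-2.278, -2.157, 0.006]
force: [-0.3, -0.0, -1.3]
opening: 0.0276
gripper_force: 18.0
```

```bash
python3 - <<'E'
from h import *
go(.589,-.2326,.05,-3)
E
```

```text
t 33.28 pos [ 0.5759 -0.1739  0.0884] turn [-0.06 -0.   -0.02] shift [-1.93  0.54  1.28] F [-0.3 -0.  -1.3] open 0.0276 grip 18.0
```

>>> apply_moves(
  steps=[-0.65,0.18,0,-0.06,0,0,20,-0.65,0.18,0,0,0,0,20,-0.63,0.18,0,0,0,0,20,0,0,0,0,0,0,20,0,0,0.4,0,0,0,20,0,0,0.5,0,0,0,20,0,0,0.35,0,0,0,20,0,0,0,0,0,0,20,0,0,0,0,0,0,20],
)

```text
t: 34.03
tool_pos: [0.5891, -0.2299, 0.0509]
orientation: [-2.277, -2.164, -0.001]
force: [0.8, -0.5, -0.5]
opening: 0.0279
gripper_force: 18.0
```

```bash
python3 - <<'E'
from h import *
go(.589,-.2326,.0143,-3)
im=eyes.read_camera('scene'); a=cv2.resize(im[160:300,150:310],None,fx=4,fy=4)
cv2.imwrite('pics/p5.png',a[:,:,::-1])
E
```

```text
t 34.03 pos [ 0.5891 -0.2299  0.0509] turn [-0.   -0.01  0.01] shift [-0.09  0.    1.22] F [ 0.8 -0.5 -0.5] open 0.0279 grip 18.0
```

View pics/p5.png

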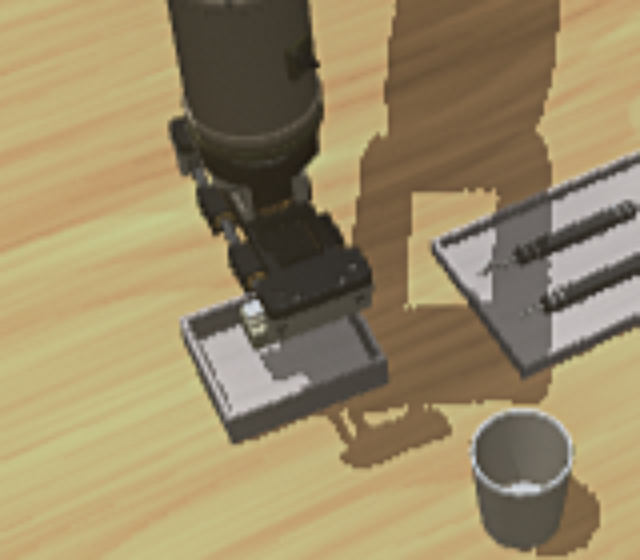

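The cast hangs upright over the box, at (255,320) in the crop. Lowering.

>>> apply_moves(
  steps=[-0.08,0,0.3,0,0,0,20,0,0,0.4,0,0,0,20,0,0,0.2,0,0,0,20,0,0,0.1,0,0,0,20,0,0,0.06,0,0,0,20,0,0,0,0,0,0,20,0,0,0,0,0,0,20],
)

```text
t: 34.67
tool_pos: [0.5904, -0.2342, 0.021]
orientation: [2.277, 2.161, 0.003]
force: [-0.0, -0.1, -1.4]
opening: 0.028
gripper_force: 18.0
```

>>> apply_moves(
  steps=[0,0,0.03,0,0,0,20,0,0,0.03,0,0,0,20,0,0,0,0,0,0,20],
)

```text
t: 34.92
tool_pos: [0.5905, -0.2342, 0.0193]
orientation: [2.276, 2.161, 0.003]
force: [-0.5, -0.2, -0.2]
opening: 0.0277
gripper_force: 18.0
```

>>> apply_moves(
  steps=[0,0,0.04,0,0,0,20,0,0,0.04,0,0,0,20,0,0,0,0,0,0,20],
)

```text
t: 35.17
tool_pos: [0.5902, -0.234, 0.0164]
orientation: [2.277, 2.161, 0.002]
force: [0.1, 0.0, -1.1]
opening: 0.028
gripper_force: 18.0
```

>>> apply_moves(
  steps=[0,0,0.03,0,0,0,20,0,0,0.02,0,0,0,20,0,0,0,0,0,0,20],
)

```text
t: 35.42
tool_pos: [0.5903, -0.234, 0.015]
orientation: [2.277, 2.161, 0.002]
force: [-0.6, 0.1, -0.7]
opening: 0.0276
gripper_force: 18.0
```

>>> apply_moves(
  steps=[0,0,0.03,0,0,0,20,0,0,0,0,0,0,20],
)

```text
t: 35.58
tool_pos: [0.5905, -0.2341, 0.0144]
orientation: [2.276, 2.161, 0.003]
force: [-0.5, 0.0, -0.2]
opening: 0.0276
gripper_force: 18.0
```

>>> apply_moves(
  steps=[0,0,0.02,0,0,0,20,0,0,0.01,0,0,0,20,0,0,0,0,0,0,20],
)

```text
t: 35.83
tool_pos: [0.5905, -0.2342, 0.0144]
orientation: [2.276, 2.161, 0.003]
force: [-2.9, 2.0, 7.1]
opening: 0.0279
gripper_force: 18.0
```

Contact. Releasing and backing off.

>>> apply_moves(
  steps=[0,0,0,0,0,0,33,0,0,0,0,0,0,36,0,0,0,0,0,0,39,0,0,0,0,0,0,39,0,0,0,0,0,0,39,0,0,-0.3,0,0,0,39,0,0,-0.7,0,0,0,39,0,0,-1,0,0,0,39,0,0,-1,0,0,0,39,0,-0.3,-1,0,0,0,39],
)

```text
t: 36.67
tool_pos: [0.5816, -0.2334, 0.1353]
orientation: [2.276, 2.161, 0.003]
force: [0.4, -0.3, 0.1]
opening: 0.0362
gripper_force: 0.0
```

>>> apply_moves(
  steps=[0,-0.5,-0.5,0,0,0,39,0,-1,0,0,0,0,39,0,-1,0,0,0,0,39,0,-1,0,0,0,0,39,0,-1,0,0,0,0,39,0,-1,0,0,0,0,39,0,-0.5,0,0,0,0,39,0,0,0,0,0,0,39,0,0,0,0,0,0,39],
)

```text
t: 37.42
tool_pos: [0.4015, -0.2245, 0.1488]
orientation: [2.276, 2.158, 0.004]
force: [0.3, 0.1, 0.1]
opening: 0.0364
gripper_force: 0.0
```

```bash
python3 - <<'E'
from h import *
go(.4,-.2,.15,0)
im=eyes.read_camera('scene'); a=cv2.resize(im[130:300,190:400],(400,324))
im=eyes.read_camera('top'); b=cv2.resize(im[90:250,140:420],(560,320))
c=np.zeros((600,560,3),np.uint8)
cv2.imwrite('pics/f.png',cv2.resize(np.vstack([b,np.pad(cv2.resize(a,(345,280)),((0,0),(0,215),(0,0)))]),None,fx=1,fy=1)[:,:,::-1])
E
```

```text
t 37.42 pos [ 0.4015 -0.2245  0.1488] turn [ 0.05  0.02 -0.51] shift [ 0.82 -0.05 -0.04] F [0.3 0.1 0.1] open 0.0364 grip 0.0
```

View pics/f.png

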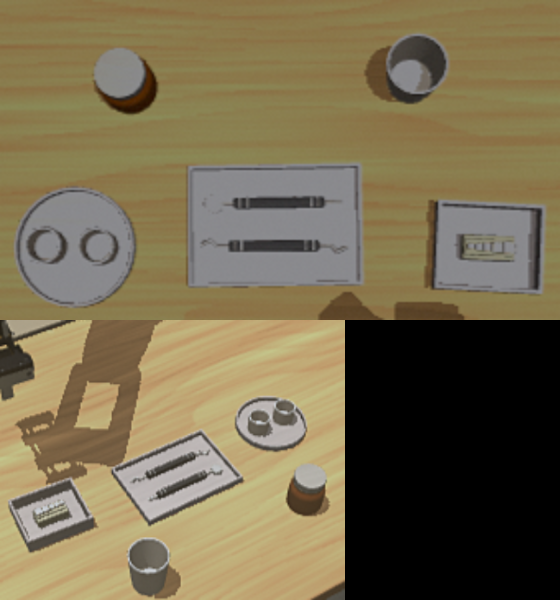

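The final picture shows everything in place: the instruments lie lengthwise at crop (278,202) and (274,246), the cups stand upright at (47,245) and (99,245), and the cast is teeth-up in the box at (488,247). The tumbler and jar have not moved, and the arm is clear.

```bash
python3 -c "
from plant import robot
print(robot.close_job())"
```

```text
the job is handed in; nothing more can be done
None
```

The job is handed in at about 37 s on the robot's clock: the mirror and scaler lie lengthwise side by side in the long tray, both cups stand upright in the round tray, the jaw model stands teeth up in the box, and the tumbler and jar were not touched.

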